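# Find the loose bolt of the exercise stand and hold its cap open

## Robot

A 6-joint arm with a two-finger parallel gripper is mounted at the origin on the work surface. World frame = base frame: x ahead of the robot, y to its left, z up, the work surface at z = 0. Lengths are in m, angles in degrees, forces in N, time in s.
With the tool pointing down it reaches from about 0.25 to 0.725 m from the base axis. Payload 9.7 kg.
Tool frame: the origin (TCP) lies on the centre line of the jaws, within the pads' length; the fingertips stand 19 mm ahead of it and the grasp point (between the pads) is the TCP (bot.tcp_to_tips is the z of the fingertips in the tool frame, in m); z points along the fingers, y is the line along which they close (so a half turn about z gives the same grasp; the last joint's range is limited). The gripper opens to 85 mm and grips with 20 to 120 N. Pads are 22 mm wide; open, the fingers measure 114 mm over their backs; the gripper's body (76 mm by 85 mm) begins 54 mm behind the grasp point. The pads swing forward as they close: fully open they stand 13 mm farther back than shut.
Start: joints at [70.932, 4.979, 10.078, 95.1, 0, 90], TCP at [0.18, 0.52, 0.25] pointing down, gripper open.
Joint ranges: [-179.16, 179.16], [-48.56, 103.87], [-65.8, 70.77], [-126.05, 130.52], [-82.76, 87.17], [-180, 180]. Speed limits (degrees/s): [127.2, 127.2, 147.25, 180, 180, 180].

## Interface

Orientations are given as [roll, pitch, yaw] about the fixed x, y, z axes, in that order (R = Rz(yaw) Ry(pitch) Rx(roll)).
In Python, from workcell import bot gives the robot as it stands. The module is installed in compiled form; this text tells all that it offers.
- The arm moves only by the tool play_rows, never from a script. Its argument "increments" is a list of rows, each an object with "slide": the shift along the tool's x, y, z in mm, a list of three; "angular": the turn, a rotation vector about the tool's x, y, z in degrees, a list of three; "claw": the opening, from -1 (shut) to 1 (fully open). In form: [{"slide": [x, y, z], "angular": [rx, ry, rz], "claw": claw}, ...]. A call has 1 to 8 rows; each row shifts and turns the commanded pose from where the row before left it, along the tool's axes as they then stand; what a row does not reach is not made up. A row lasts 1/10 s, in which the tool goes at most 50 mm and 8.59 degrees, less where a joint would pass 70% of its speed; a pose out of reach is approached as far as the arm can. A call is refused whole if a number of a shift passes 50 or a number of a turn 8.59, either way. A call with a gripper value outside its range is refused whole. The fingers move at their own pace and stop on an object; "squeeze" is the grip in N (left out, the last holds). Time passes only in rows, so rows that do not move let the fingers close. It gives the time, the measured TCP pose, the force, the opening and the grip force at its end, in the units of the state.
- bot.get_obs(): the state, without advancing time (a new reading comes with each control period).
- bot.camera(name): name is "scene" or "top" or "wrist"; returns the picture (400x640x3 uint8, red, green, blue); there is no depth.
- bot.camera_info(name): a dict with "fovy" (degrees; the focal length in pixels is half the picture's height over the tangent of half this angle, whatever the lens; pixels are square), "cx", "cy" (the principal point, pixels), "k1" (the pictures are not rectified: a ray, as slopes to the right and down, at radius r is drawn at 1 + k1 r^2 times it, then the intrinsics apply), "R" (3x3) and "t" (3): a world point X has camera coordinates R X + t. Camera axes: x right, y down, z forward; pixel columns grow to the right and rows downward; lengths in m; the calibration is good to about 2 mm. A picture is of the moment at which its call begins: read the wrist's pose just before it. camera_info takes no time and is no camera call; for the wrist camera it gives the pose at the moment of the call.
- bot.job_done(): hands the job in; it is judged then, once.
The state is a dict: "time": time; "q": joint angles; "qd": joint speeds; "joint_efforts": joint torques, N m; "ee_pos": TCP position; "tcp_rot": TCP orientation; "wrist_force": force on the tool from outside, world axes, zero at the start; "torque": the same for the moment, N m; "opening": finger opening in m; "grasp_force": force on a finger pad.
Only numpy, scipy, OpenCV 4.12 (cv2) and the standard library are available. Lean on these libraries where they do the work, as an engineer would, in place of code of your own. Each camera call takes 0.05 s, during which the arm holds its last target. There are 200 camera calls.

## Task

One of the three bolts of the wooden hand-exercise stand has come loose. Pick up the mallet and tap the bolts with it (not with the fingers) until one sinks all the way down, then set the mallet back down on the table; lift the cap in front of that bolt by its tongue with the gripper to about 50 degrees and finish while still holding it open like that, so that a carer can get at the clamp screw. Leave the other two caps shut, open none before its bolt has sunk, do not drop the mallet, and leave the other things on the table where they are.

Things in the scene. Friction and masses are not known exactly. Their poses are not given: they have to be found in the camera images.
- stand: wooden hand-exercise stand, fixed to the table: a box 130 (its x) x 320 (its y) x 60 mm high. Origin: centre of its underside, on the table; z up, x points away from the robot (within 0.3 rad). On its top three equal stations lie side by side along its y: a bolt towards the far edge and, nearer the robot, a hinged cap over that bolt's clamp screw. One bolt is loose, a different one from time to time; it cannot be told by eye until it is tapped.
- bolt1: bolt 1 with its hexagonal steel head, 33 mm across, 17 mm high; origin: centre of its top, 85 mm above the table at the start, at x = 37, y = -100 mm of the stand.
- sink1 (a joint): how far bolt 1 has sunk, m. 0 at the start. A tight bolt gives less than 2 mm; the loose one gives way to a push of about 4 N, sinks at most 8 mm and stays down.
- open1 (a joint): opening of cap 1 (the cap in front of bolt 1), rad: 0 shut, at most 1.2. It opens upward: hinge line along the stand's y at x = 0, y = -100, z = 72 mm of the stand, and the near edge rises. No spring or friction: it falls shut when let go. Cap with tongue weighs about 70 g. Plywood, 56 mm wide, from the hinge line to 62 mm in front of it, its top 77 mm above the table.
- cap1: cap 1; origin: the middle of its hinge line, at x = 0, y = -100, z = 72 mm of the stand; when shut its axes are the stand's (x from the tongue to the hinge).
- tongue1 (a point): lifting tongue of cap 1: a bar 14 mm wide (y) and 10 mm thick, sticking out level from the cap's near edge past the stand's front face, its end 112 mm from the hinge line. This point: middle of its free part, 95 mm from the hinge line, 72 mm above the table when shut; the free part reaches 17 mm to either side of it; air all round. It can be pinched across its width (along y) from above; its frame turns with the cap.
- bolt2: bolt 2 with its hexagonal steel head, 33 mm across, 17 mm high; origin: centre of its top, 85 mm above the table at the start, at x = 37, y = 0 mm of the stand.
- sink2 (a joint): how far bolt 2 has sunk, m. 0 at the start. A tight bolt gives less than 2 mm; the loose one gives way to a push of about 4 N, sinks at most 8 mm and stays down.
- open2 (a joint): opening of cap 2 (the cap in front of bolt 2), rad: 0 shut, at most 1.2. It opens upward: hinge line along the stand's y at x = 0, y = 0, z = 72 mm of the stand, and the near edge rises. No spring or friction: it falls shut when let go. Cap with tongue weighs about 70 g. Plywood, 56 mm wide, from the hinge line to 62 mm in front of it, its top 77 mm above the table.
- cap2: cap 2; origin: the middle of its hinge line, at x = 0, y = 0, z = 72 mm of the stand; when shut its axes are the stand's (x from the tongue to the hinge).
- tongue2 (a point): lifting tongue of cap 2: a bar 14 mm wide (y) and 10 mm thick, sticking out level from the cap's near edge past the stand's front face, its end 112 mm from the hinge line. This point: middle of its free part, 95 mm from the hinge line, 72 mm above the table when shut; the free part reaches 17 mm to either side of it; air all round. It can be pinched across its width (along y) from above; its frame turns with the cap.
- bolt3: bolt 3 with its hexagonal steel head, 33 mm across, 17 mm high; origin: centre of its top, 85 mm above the table at the start, at x = 37, y = 100 mm of the stand.
- sink3 (a joint): how far bolt 3 has sunk, m. 0 at the start. A tight bolt gives less than 2 mm; the loose one gives way to a push of about 4 N, sinks at most 8 mm and stays down.
- open3 (a joint): opening of cap 3 (the cap in front of bolt 3), rad: 0 shut, at most 1.2. It opens upward: hinge line along the stand's y at x = 0, y = 100, z = 72 mm of the stand, and the near edge rises. No spring or friction: it falls shut when let go. Cap with tongue weighs about 70 g. Plywood, 56 mm wide, from the hinge line to 62 mm in front of it, its top 77 mm above the table.
- cap3: cap 3; origin: the middle of its hinge line, at x = 0, y = 100, z = 72 mm of the stand; when shut its axes are the stand's (x from the tongue to the hinge).
- tongue3 (a point): lifting tongue of cap 3: a bar 14 mm wide (y) and 10 mm thick, sticking out level from the cap's near edge past the stand's front face, its end 112 mm from the hinge line. This point: middle of its free part, 95 mm from the hinge line, 72 mm above the table when shut; the free part reaches 17 mm to either side of it; air all round. It can be pinched across its width (along y) from above; its frame turns with the cap.
- mallet: wooden mallet standing upright on one face of its head. Head: block 50 (x) x 46 (y) x 80 mm (z). Origin: centre of the head's lower striking face, on the table; z up. The handle, 20 mm wide (y) and 22 mm high, runs level along -x from the head (x = -25 mm) to x = -145 mm, its centre line 40 mm above the origin. About 0.25 kg; it balances some 15 mm towards the handle from the origin.
- mug: bystander: white mug, 80 mm across, 90 mm tall; origin: centre of its underside.
- sanitizer: bystander: clear bottle, 60 mm across, 160 mm tall; origin: centre of its underside.
- pegtray: bystander: open plywood tray with coloured pegs, 130 x 170 x 35 mm; origin: centre of its underside.
- jarlid: bystander: flat grey disc, 60 mm across, 12 mm thick; origin: centre of its underside.
- spool: bystander: wooden spool, 40 mm across, 46 mm tall; origin: centre of its underside.
- cards: bystander: cardboard card box, 65 x 90 x 22 mm; origin: centre of its underside.
- gluejar: bystander: white jar, 56 mm across, 70 mm tall; origin: centre of its underside.
Mind the look-alikes: they are no part of the job. What is shaped like the mallet but purple is not meant.

How it is judged (in metres and radians):
On the way, in this order (a step that is already met when the one before it is completed fails the run):
1. the mallet is picked up (30 mm or more off the table, in the fingers) (height (world z) of mallet above 0.03 m and contact force between the fingers and mallet above 1 N), for 0.1 s.
2. the loose bolt has been tapped down at least 5 mm, with the mallet on it (((value of joint sink1 above 0.005 m and contact force between mallet and bolt1 above 0.3 N) or (value of joint sink2 above 0.005 m and contact force between mallet and bolt2 above 0.3 N) or (value of joint sink3 above 0.005 m and contact force between mallet and bolt3 above 0.3 N))).
3. the mallet is set down on the table and let go (height (world z) of mallet below 0.04 m and contact force between the fingers and mallet below 0.1 N and linear speed of mallet below 0.03 m/s), for 0.2 s.
At the end, for the whole second after the job is handed in: The loose bolt is down at least 5 mm and the cap in front of it stands at least 0.7 rad (40 degrees) open, still, with the fingers on the cap; the other two caps are shut (under 0.1 rad); the mallet is at rest on the table, out of the fingers, its striking face's centre (origin) under 40 mm high (all of step 3 and ((value of joint sink1 above 0.005 m and value of joint open1 above 0.7 rad and velocity of joint open1 between -0.1 and 0.1 rad/s and contact force between the fingers and cap1 above 0.2 N and value of joint each of open2, open3 below 0.1 rad) or (value of joint sink2 above 0.005 m and value of joint open2 above 0.7 rad and velocity of joint open2 between -0.1 and 0.1 rad/s and contact force between the fingers and cap2 above 0.2 N and value of joint each of open1, open3 below 0.1 rad) or (value of joint sink3 above 0.005 m and value of joint open3 above 0.7 rad and velocity of joint open3 between -0.1 and 0.1 rad/s and contact force between the fingers and cap3 above 0.2 N and value of joint each of open1, open2 below 0.1 rad))); the arm keeps its last pose, push and grip.
It fails at once if a cap is opened more than 0.2 rad whose bolt has not sunk ((value of joint open1 above 0.2 rad and value of joint sink1 below 0.004 m) or (value of joint open2 above 0.2 rad and value of joint sink2 below 0.004 m) or (value of joint open3 above 0.2 rad and value of joint sink3 below 0.004 m)).
It fails at once if a bolt head is pushed with the fingers (over 2 N) (contact force between the fingers and bolt1 above 2 N or contact force between the fingers and bolt2 above 2 N or contact force between the fingers and bolt3 above 2 N).
It fails at once if the mallet is dropped or thrown (faster than 0.8 m/s out of the fingers) (linear speed of mallet above 0.8 m/s and contact force between the fingers and mallet below 0.1 N).
It fails at once if a bystander is moved more than 30 mm (distance of any of mug, sanitizer, pegtray, jarlid, spool, cards, gluejar from where it was at the start of the episode above 0.03 m).
It also fails if it takes over 64 s, if anything falls off the work surface, if the arm or the gripper's body presses on something with over 40 N, if the wrist force passes 120 N, or if a joint passes its speed limit or range.

## Working session

There is one attempt and no reset: what is moved stays moved. The work goes in short steps, Python scripts to look and compute and a tool call to move; the robot and the scene stay as the last step left them, time stands still between calls to the robot, and variables do not carry over. Pictures are saved under pics/ and viewed, at most 10 in all, crops included, and the job is handed in when it is done.

Besides the shell and the picture viewer there is one more tool, called by a JSON object that holds its "api" and its "payload". play_rows: Moves the arm, as the interface text tells. Its arguments: {"type":"object","properties":{"increments":{"type":"array"},"squeeze":{"type":"number"}},"required":["increments"]}

```bash
mkdir -p pics
cat > h.py <<'E'
import numpy as np, cv2
from workcell import bot
def shot(n,f):
    ci=bot.camera_info(n); im=bot.camera(n); cv2.imwrite('pics/'+f+'.png',im[:,:,::-1]); np.savez('pics/'+f+'.npz',**{k:np.array(v) for k,v in ci.items()}); return im,ci
def load(f):
    d=np.load('pics/'+f+'.npz'); return cv2.imread('pics/'+f+'.png')[:,:,::-1],{k:d[k] for k in d}
def K(ci):
    f=200/np.tan(np.radians(float(ci['fovy']))/2); return np.array([[f,0,ci['cx']],[0,f,ci['cy']],[0,0,1]],float),np.array([float(ci['k1']),0,0,0])
def ray(ci,px):
    k,d=K(ci); p=cv2.undistortPoints(np.array(px,float).reshape(-1,1,2),k,d)[:,0]
    R=np.array(ci['R']);t=np.array(ci['t']); return -R.T@t,np.c_[p,np.ones(len(p))]@R
def onz(ci,px,z):
    o,d=ray(ci,px); return o+d*((z-o[2])/d[:,2])[:,None]
def proj(ci,X):
    k,d=K(ci); return cv2.projectPoints(np.array(X,float).reshape(-1,3),cv2.Rodrigues(np.array(ci['R'],float))[0],np.array(ci['t'],float),k,d)[0][:,0]
E
python3 - <<'E'
from h import *
for n in('scene','top','wrist'):
    im,ci=shot(n,n+'0'); print(n,ci['fovy'],ci['k1'],-np.array(ci['R']).T@ci['t'])
print(bot.get_obs())
E
```

```text
scene 46.20501117557557 -0.036262520999190494 [ 1.01908694 -0.61852036  1.21014042]
top 43.36327316811105 0.023976649513700838 [ 0.16651482 -0.01132797  1.72457549]
wrist 58.127388285190925 -0.0652227837866587 [0.10927998 0.54375578 0.37317199]
{'time': 0.15, 'q': array([7.09318060e+01, 5.00540478e+00, 1.00452679e+01, 9.50975218e+01,
       2.06322332e-03, 8.99990095e+01]), 'qd': array([-0.01926726, -0.1436967 ,  0.13508789, -0.04121943, -0.01568761,
        0.113291  ]), 'joint_efforts': array([-2.30504411e-03, -5.20761716e+01,  4.65044546e+01,  1.39644786e-02,
       -8.86628686e-05,  9.51869879e-06]), 'ee_pos': array([0.17962769, 0.51969593, 0.24973454]), 'tcp_rot': array([-1.79942341e+02, -2.06421908e-03,  1.60932794e+02]), 'wrist_force': array([-0.06016988,  0.1596878 ,  0.29589156]), 'torque': array([ 0.01762264, -0.04059602, -0.05311722]), 'grasp_force': 0.0, 'opening': 0.08539341211105682}
```

View pics/top0.png

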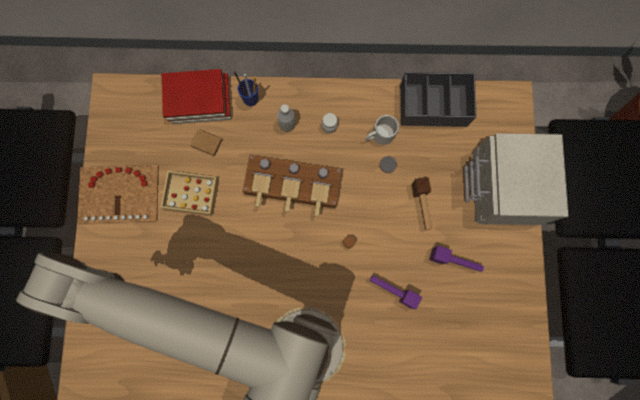

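View pics/scene0.png

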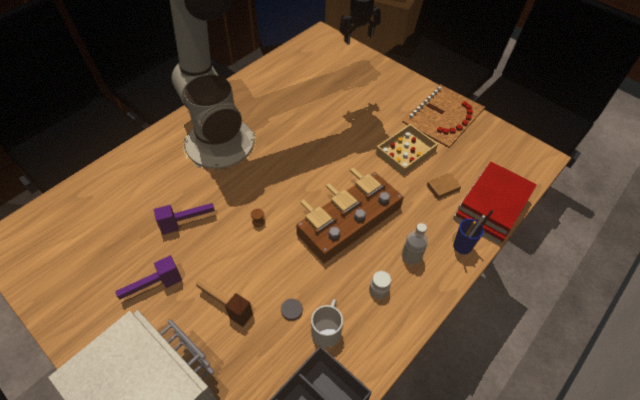

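Top view (up = +x, left = +y): the stand is at about (293,182), with bolts at (265,163), (294,168) and (323,172). The brown mallet has its head at (422,186) and its handle end at (427,228); the purple ones are decoys. I'll refine these positions with masks.

Run:
```python
from h import *
for f,bx,hd in(('top0',[(265,163),(294,168),(323,172)],(422,186)),('scene0',[(384,199),(360,215),(334,233)],(239,308))):
    im,ci=load(f); hsv=cv2.cvtColor(im,cv2.COLOR_RGB2HSV)
    gray=((hsv[:,:,1]<75)&(hsv[:,:,2]>60)).astype(np.uint8)
    n,l,s,c=cv2.connectedComponentsWithStats(gray)
    for b in bx:
        i=min(range(1,n),key=lambda i:np.hypot(*(c[i]-b))+(s[i,4]<15)*1e3); print(f,'bolt',c[i],s[i],onz(ci,c[i],.085)[0].round(4))
    u,v=hd; print(hsv[v-2:v+2,u-2:u+2].reshape(-1,3).mean(0))
    dark=((hsv[:,:,2]<85)&(hsv[:,:,0]<20)).astype(np.uint8); n,l,s,c=cv2.connectedComponentsWithStats(dark)
    i=l[v,u]; m=(l==i).astype(np.uint8); r=cv2.minAreaRect(cv2.findContours(m,0,2)[0][0]); print('head',c[i],s[i],r,onz(ci,c[i],.08)[0], onz(ci,c[i],.04)[0])
    big=cv2.resize(im[v-40:v+60,u-60:u+40],None,fx=4,fy=4,interpolation=cv2.INTER_CUBIC); 
    cv2.imwrite('pics/c_%s.png'%f,big[:,:,::-1])
a,b=[cv2.imread('pics/c_%s.png'%f) for f in('top0','scene0')]; cv2.imwrite('pics/crop1.png',np.hstack([a,b]))
```

```text
top0 bolt [264.41025641 163.34615385] [260 159  10  10  78] [0.5983 0.1521 0.085 ]
top0 bolt [293.61538462 167.98717949] [289 163  10  11  78] [0.5842 0.0536 0.085 ]
top0 bolt [322.94805195 172.46753247] [319 168   9  10  77] [ 0.5706 -0.0451  0.085 ]
[ 11.4375 154.375   74.875 ]
head [420.36940299 186.71268657] [412 177  18  20 268] ((420.1764831542969, 186.7941436767578), (17.02904510498047, 17.571369171142578), 77.47119140625) [ 0.52915545 -0.37122397  0.08      ] [ 0.53797574 -0.3799775   0.04      ]
scene0 bolt [383.90410959 196.78082192] [379 193  10   9  73] [0.6041 0.1475 0.085 ]
scene0 bolt [359.46341463 213.85365854] [355 209  10  11  82] [0.5901 0.0489 0.085 ]
scene0 bolt [334.01136364 231.79545455] [329 227  11  11  88] [ 0.5767 -0.0486  0.085 ]
[ 10.375 173.375  79.875]
head [239.11864407 310.94350282] [222 295  31  32 531] ((239.36265563964844, 310.2768249511719), (30.594188690185547, 24.042970657348633), 58.392494201660156) [ 0.55581835 -0.39073622  0.08      ] [ 0.5394215  -0.38267406  0.04      ]
```

View pics/crop1.png

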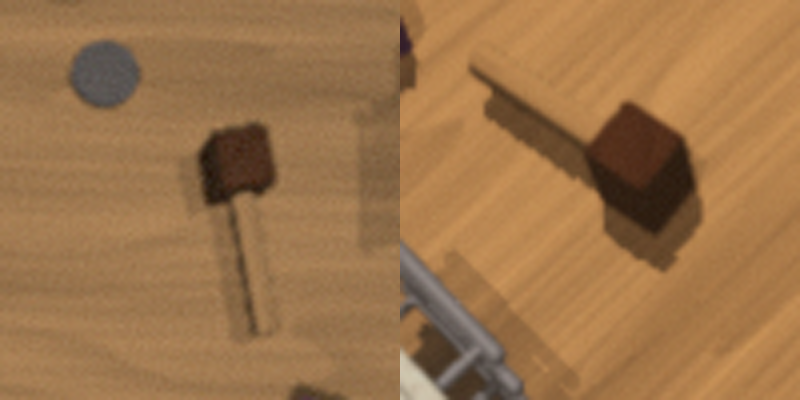

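The crops show the head's top face centred at top px (423.3,185.8) and scene px (238.5,304.8). In the top view the handle's top runs from (423.3,195.3) to (427.8,228.5). Next I turn these into positions.

Run:
```python
from h import *
_,t=load('top0');_,s=load('scene0')
print(onz(t,[(423.25,185.75)],.08), onz(s,[(238.5,304.75)],.08))
p=onz(t,[(423.3,195.3),(427.8,228.5)],.051);print(p,np.linalg.norm(p[0]-p[1]),np.degrees(np.arctan2(*(p[0]-p[1])[1::-1])))
# scene handle: top face end mid / start mid at head
q=onz(s,[(179+80/4,268+54/4),(179+188/4,268+132/4)],.051);print(q,np.linalg.norm(q[0]-q[1]),np.degrees(np.arctan2(*(q[1]-q[0])[1::-1])))
```

```text
[[ 0.5326305  -0.38089411  0.08      ]] [[ 0.54200952 -0.38047317  0.08      ]]
[[ 0.5059673  -0.38685124  0.051     ]
 [ 0.39295184 -0.39932322  0.051     ]] 0.11370156135190175 6.2974714374245515
[[ 0.40055439 -0.40230481  0.051     ]
 [ 0.49758708 -0.38981041  0.051     ]] 0.09783379582082978 7.33731219164269
```

```bash
cat > plan.py <<'E'
import numpy as np, json
from scipy.spatial.transform import Rotation as Ro, Slerp
def plan(p0,r0,p1,r1,n,claw,pr=True):
    """straight rows from pose (m, rpy deg) to pose; printed compactly"""
    a,b=Ro.from_euler('xyz',r0,degrees=True),Ro.from_euler('xyz',r1,degrees=True)
    sl=Slerp([0,1],Ro.concatenate([a,b])); rows=[]
    p=np.array(p0,float);R=a
    for i in range(1,n+1):
        q=np.array(p0)+(np.array(p1)-p0)*i/n; T=sl(i/n)
        s=np.round(R.inv().apply(q-p)*1000,1); w=np.round((R.inv()*T).as_rotvec(degrees=True),2)
        rows.append({"slide":s.tolist(),"angular":w.tolist(),"claw":claw})
        p=p+R.apply(s/1000); R=R*Ro.from_rotvec(w,degrees=True)
    for i in range(0,n,8): print(json.dumps(rows[i:i+8]))
    return rows
E
python3 - <<'E'
from plan import *
plan([.18,.52,.25],[180,0,160.93],[.46,-.389,.22],[180,0,7],24,1)
E
```

```text
[{"slide": [-23.4, -32.0, 1.2], "angular": [-0.0, -0.0, 6.41], "claw": 1}, {"slide": [-26.8, -29.2, 1.3], "angular": [-0.0, -0.0, 6.42], "claw": 1}, {"slide": [-29.9, -25.9, 1.2], "angular": [-0.0, -0.0, 6.41], "claw": 1}, {"slide": [-32.7, -22.5, 1.3], "angular": [-0.0, -0.0, 6.42], "claw": 1}, {"slide": [-34.9, -18.7, 1.2], "angular": [-0.0, -0.0, 6.41], "claw": 1}, {"slide": [-36.8, -14.7, 1.3], "angular": [-0.0, -0.0, 6.41], "claw": 1}, {"slide": [-38.3, -10.5, 1.2], "angular": [-0.0, -0.0, 6.42], "claw": 1}, {"slide": [-39.1, -6.1, 1.3], "angular": [-0.0, -0.0, 6.41], "claw": 1}]
[{"slide": [-39.6, -1.7, 1.2], "angular": [-0.0, -0.0, 6.41], "claw": 1}, {"slide": [-39.5, 2.7, 1.3], "angular": [-0.0, -0.0, 6.42], "claw": 1}, {"slide": [-39.0, 7.1, 1.2], "angular": [-0.0, -0.0, 6.41], "claw": 1}, {"slide": [-38.0, 11.4, 1.3], "angular": [-0.0, -0.0, 6.42], "claw": 1}, {"slide": [-36.4, 15.6, 1.2], "angular": [-0.0, -0.0, 6.41], "claw": 1}, {"slide": [-34.5, 19.5, 1.3], "angular": [-0.0, -0.0, 6.41], "claw": 1}, {"slide": [-32.1, 23.3, 1.2], "angular": [-0.0, -0.0, 6.42], "claw": 1}, {"slide": [-29.2, 26.7, 1.3], "angular": [-0.0, -0.0, 6.41], "claw": 1}]
[{"slide": [-26.1, 29.9, 1.2], "angular": [-0.0, -0.0, 6.41], "claw": 1}, {"slide": [-22.6, 32.5, 1.3], "angular": [-0.0, -0.0, 6.42], "claw": 1}, {"slide": [-18.9, 34.9, 1.2], "angular": [-0.0, -0.0, 6.41], "claw": 1}, {"slide": [-14.8, 36.8, 1.3], "angular": [-0.0, -0.0, 6.42], "claw": 1}, {"slide": [-10.6, 38.1, 1.2], "angular": [-0.0, -0.0, 6.41], "claw": 1}, {"slide": [-6.3, 39.2, 1.3], "angular": [-0.0, -0.0, 6.41], "claw": 1}, {"slide": [-1.8, 39.6, 1.2], "angular": [-0.0, -0.0, 6.42], "claw": 1}, {"slide": [2.5, 39.5, 1.3], "angular": [-0.0, -0.0, 6.41], "claw": 1}]
```

{"api": "play_rows", "payload": {"increments": [{"slide": [-23,-32,1],"angular": [0,0,6.4],"claw": 1},{"slide": [-27,-29,1],"angular": [0,0,6.4],"claw": 1},{"slide": [-30,-26,1],"angular": [0,0,6.4],"claw": 1},{"slide": [-33,-22.5,1],"angular": [0,0,6.4],"claw": 1},{"slide": [-35,-19,1],"angular": [0,0,6.4],"claw": 1},{"slide": [-37,-15,1],"angular": [0,0,6.4],"claw": 1},{"slide": [-38,-10.5,1],"angular": [0,0,6.4],"claw": 1},{"slide": [-39,-6,1],"angular": [0,0,6.4],"claw": 1}]}}

```text
time: 0.95
ee_pos: [0.273, 0.2151, 0.2421]
tcp_rot: [180.0, -0.0, 109.5]
wrist_force: [0.0, 0.5, 0.3]
opening: 0.0854
grasp_force: 0.0
```

{"api": "play_rows", "payload": {"increments": [{"slide": [-39.5,-2,1],"angular": [0,0,6.4],"claw": 1},{"slide": [-39.5,3,1],"angular": [0,0,6.4],"claw": 1},{"slide": [-39,7,1],"angular": [0,0,6.4],"claw": 1},{"slide": [-38,11.5,1],"angular": [0,0,6.4],"claw": 1},{"slide": [-36.5,15.5,1],"angular": [0,0,6.4],"claw": 1},{"slide": [-34.5,19.5,1],"angular": [0,0,6.4],"claw": 1},{"slide": [-32,23.5,1],"angular": [0,0,6.4],"claw": 1},{"slide": [-29,26.5,1],"angular": [0,0,6.4],"claw": 1}]}}

```text
time: 1.75
ee_pos: [0.3672, -0.0877, 0.2342]
tcp_rot: [180.0, -0.0, 58.2]
wrist_force: [1.8, 0.3, 0.4]
opening: 0.0856
grasp_force: 0.0
```

{"api": "play_rows", "payload": {"increments": [{"slide": [-26,30,1],"angular": [0,0,6.4],"claw": 1},{"slide": [-22.5,32.5,1],"angular": [0,0,6.4],"claw": 1},{"slide": [-19,35,1],"angular": [0,0,6.4],"claw": 1},{"slide": [-15,37,1],"angular": [0,0,6.4],"claw": 1},{"slide": [-10.5,38,1],"angular": [0,0,6.4],"claw": 1},{"slide": [-6,39,1],"angular": [0,0,6.4],"claw": 1},{"slide": [-2,39.5,1],"angular": [0,0,6.4],"claw": 1},{"slide": [2.5,39.5,1],"angular": [0,0,6.4],"claw": 1}]}}

```text
time: 2.55
ee_pos: [0.4623, -0.3899, 0.2258]
tcp_rot: [-180.0, 0.0, 7.1]
wrist_force: [0.3, 0.3, 1.5]
opening: 0.0855
grasp_force: 0.0
```

Run:
```python
from h import *
im,ci=shot('wrist','w1'); o=bot.get_obs(); print(o['time'],o['ee_pos'],o['tcp_rot'],o['q'])
shot('top','top1')
```

```text
2.6 [ 0.46319056 -0.39424419  0.22313986] [-1.79986047e+02  1.04483963e-01  6.55628975e+00] [-4.03735227e+01  1.27478378e+01  1.58024543e+01  9.31361609e+01
 -6.67989746e-02  1.33070248e+02]
```

View pics/w1.png

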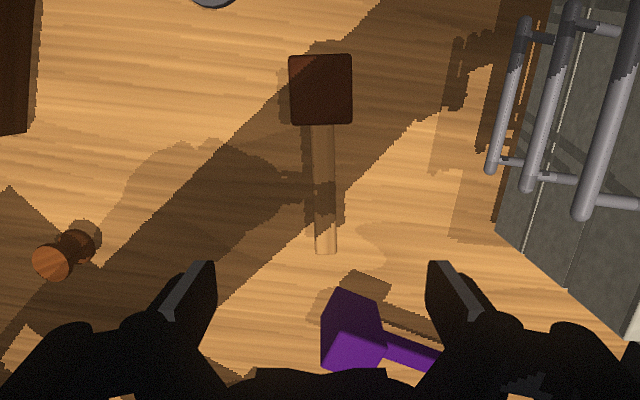

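The wrist view shows the head's top centre at about (321,90) and the handle's top strip running from (325,125) to (326,252). At this yaw joint 6 would run out of range over the bolts, so I'll grasp with the tool turned 180°.

Run:
```python
from h import *
from plan import *
_,w=load('w1')
print(onz(w,[(321,90)],.08)); p=onz(w,[(325,127),(326,252)],.051);print(p,np.linalg.norm(p[0]-p[1]),np.degrees(np.arctan2(*(p[0]-p[1])[1::-1])))
```

```text
[[ 0.53540377 -0.38091564  0.08      ]]
[[ 0.50685621 -0.38775543  0.051     ]
 [ 0.39609413 -0.40274878  0.051     ]] 0.11177226071912602 7.709005373338788
```

{"api": "play_rows", "payload": {"increments": [{"slide": [0,0,0],"angular": [0,0,-8.5],"claw": 1},{"slide": [0,0,0],"angular": [0,0,-8.5],"claw": 1},{"slide": [0,0,0],"angular": [0,0,-8.5],"claw": 1},{"slide": [0,0,0],"angular": [0,0,-8.5],"claw": 1},{"slide": [0,0,0],"angular": [0,0,-8.5],"claw": 1},{"slide": [0,0,0],"angular": [0,0,-8.5],"claw": 1},{"slide": [0,0,0],"angular": [0,0,-8.5],"claw": 1},{"slide": [0,0,0],"angular": [0,0,-8.5],"claw": 1}]}}

```text
time: 3.45
ee_pos: [0.462, -0.3878, 0.2262]
tcp_rot: [-180.0, -0.0, 75.7]
wrist_force: [0.1, 0.9, -0.0]
opening: 0.0854
grasp_force: 0.0
```

{"api": "play_rows", "payload": {"increments": [{"slide": [0,0,0],"angular": [0,0,-8.5],"claw": 1},{"slide": [0,0,0],"angular": [0,0,-8.5],"claw": 1},{"slide": [0,0,0],"angular": [0,0,-8.5],"claw": 1},{"slide": [0,0,0],"angular": [0,0,-8.5],"claw": 1},{"slide": [0,0,0],"angular": [0,0,-8.5],"claw": 1},{"slide": [0,0,0],"angular": [0,0,-8.5],"claw": 1},{"slide": [0,0,0],"angular": [0,0,-8.5],"claw": 1},{"slide": [0,0,0],"angular": [0,0,-8.5],"claw": 1}]}}

```text
time: 4.25
ee_pos: [0.462, -0.3878, 0.2263]
tcp_rot: [180.0, -0.0, 143.7]
wrist_force: [0.3, 0.6, 1.2]
opening: 0.0854
grasp_force: 0.0
```

{"api": "play_rows", "payload": {"increments": [{"slide": [0,0,0],"angular": [0,0,-8.5],"claw": 1},{"slide": [0,0,0],"angular": [0,0,-8.5],"claw": 1},{"slide": [0,0,0],"angular": [0,0,-8.5],"claw": 1},{"slide": [0,0,0],"angular": [0,0,-8.5],"claw": 1},{"slide": [0,0,0],"angular": [0,0,-8.5],"claw": 1},{"slide": [0,0,0],"angular": [0,0,0],"claw": 1},{"slide": [0,0,0],"angular": [0,0,0],"claw": 1}]}}

```text
time: 4.95
ee_pos: [0.4621, -0.388, 0.2263]
tcp_rot: [180.0, -0.0, -174.4]
wrist_force: [-0.2, 0.6, -0.9]
opening: 0.0853
grasp_force: 0.0
```

{"api": "play_rows", "payload": {"increments": [{"slide": [-14,-4,0],"angular": [0,0,-1.7],"claw": 1},{"slide": [0,0,30],"angular": [0,0,0],"claw": 1},{"slide": [0,0,40],"angular": [0,0,0],"claw": 1},{"slide": [0,0,40],"angular": [0,0,0],"claw": 1},{"slide": [0,0,35],"angular": [0,0,0],"claw": 1},{"slide": [0,0,25],"angular": [0,0,0],"claw": 1},{"slide": [0,0,16],"angular": [0,0,0],"claw": 1},{"slide": [0,0,0],"angular": [0,0,0],"claw": 1}]}}

```text
time: 5.75
ee_pos: [0.4755, -0.39, 0.0381]
tcp_rot: [179.9, -0.1, -172.6]
wrist_force: [0.8, 0.3, 0.5]
opening: 0.0856
grasp_force: 0.0
```

{"api": "play_rows", "payload": {"increments": [{"slide": [0,0,0],"angular": [0,0,0],"claw": 0},{"slide": [0,0,0],"angular": [0,0,0],"claw": -0.5},{"slide": [0,0,0],"angular": [0,0,0],"claw": -1},{"slide": [0,0,0],"angular": [0,0,0],"claw": -1},{"slide": [0,0,0],"angular": [0,0,0],"claw": -1},{"slide": [0,0,0],"angular": [0,0,0],"claw": -1},{"slide": [0,0,0],"angular": [0,0,0],"claw": -1}], "squeeze": 70}}

```text
time: 6.45
ee_pos: [0.4767, -0.3909, 0.041]
tcp_rot: [-180.0, 0.0, -172.5]
wrist_force: [-2.8, 1.4, 5.6]
opening: 0.0192
grasp_force: 69.2
```

Run:
```python
from h import *
im,ci=shot('wrist','w2'); o=bot.get_obs(); print(o['time'],o['ee_pos'],o['tcp_rot'],o['q'])
```

```text
6.5 [ 0.47670802 -0.39096411  0.04104198] [-1.79969794e+02  4.03052006e-02 -1.72464496e+02] [-3.93601089e+01  1.50178892e+01 -1.67131381e+00  7.32612018e+01
  8.78688547e-03 -4.68955982e+01]
```

View pics/w2.png

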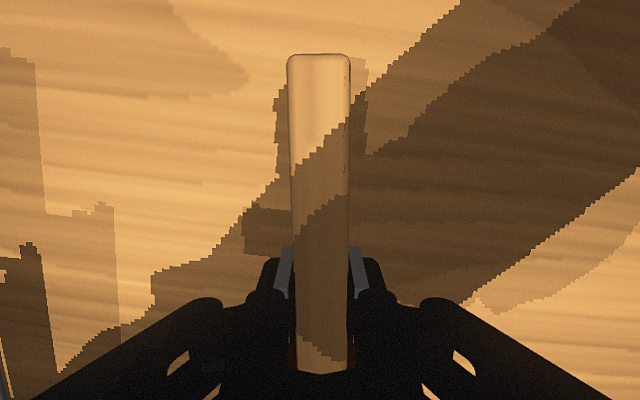

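Gripped at 19 mm with the handle straight in the jaws; its end is at px (319,55).

{"api": "play_rows", "payload": {"increments": [{"slide": [0,0,-10],"angular": [0,0,0],"claw": -1},{"slide": [0,0,-25],"angular": [0,0,0],"claw": -1},{"slide": [0,0,-40],"angular": [0,0,0],"claw": -1},{"slide": [0,0,-40],"angular": [0,0,0],"claw": -1},{"slide": [0,0,-30],"angular": [0,0,0],"claw": -1},{"slide": [0,0,-15],"angular": [0,0,0],"claw": -1},{"slide": [0,0,0],"angular": [0,0,0],"claw": -1}]}}

```text
time: 7.2
ee_pos: [0.4771, -0.3914, 0.2031]
tcp_rot: [-179.8, 0.1, -172.5]
wrist_force: [0.2, -0.9, -2.1]
opening: 0.0186
grasp_force: 68.6
```

Run:
```python
from h import *
from plan import *
_,c=load('w2'); e=onz(c,[(319,55)],.05)[0]; print('end',e,np.linalg.norm(e[:2]-[.4767,-.391]))
o=bot.get_obs(); print(o['ee_pos'],o['tcp_rot'],o['opening'],o['grasp_force'])
plan(o['ee_pos'],o['tcp_rot'],[.5142,-.0386,.18],[180,0,172.1],16,-1)
```

```text
end [ 0.39275481 -0.40253466  0.05      ] 0.08473395682576698
[ 0.47707985 -0.39143104  0.2031328 ] [-1.79829062e+02  1.48038766e-01 -1.72474429e+02] 0.018639644171887154 68.63994240760803
[{"slide": [-5.2, 21.6, 1.4], "angular": [-0.01, 0.01, 0.96], "claw": -1}, {"slide": [-4.8, 21.6, 1.4], "angular": [-0.01, 0.01, 0.97], "claw": -1}, {"slide": [-4.5, 21.7, 1.4], "angular": [-0.01, 0.01, 0.96], "claw": -1}, {"slide": [-4.1, 21.8, 1.4], "angular": [-0.01, 0.01, 0.97], "claw": -1}, {"slide": [-3.7, 21.9, 1.4], "angular": [-0.01, 0.01, 0.96], "claw": -1}, {"slide": [-3.3, 21.9, 1.4], "angular": [-0.01, 0.01, 0.96], "claw": -1}, {"slide": [-3.0, 22.0, 1.4], "angular": [-0.01, 0.01, 0.97], "claw": -1}, {"slide": [-2.6, 22.0, 1.4], "angular": [-0.0, 0.01, 0.96], "claw": -1}]
[{"slide": [-2.3, 22.1, 1.5], "angular": [-0.01, 0.02, 0.97], "claw": -1}, {"slide": [-1.9, 22.1, 1.4], "angular": [-0.01, 0.01, 0.96], "claw": -1}, {"slide": [-1.5, 22.1, 1.4], "angular": [-0.01, 0.01, 0.96], "claw": -1}, {"slide": [-1.1, 22.1, 1.4], "angular": [-0.01, 0.01, 0.97], "claw": -1}, {"slide": [-0.8, 22.2, 1.5], "angular": [-0.01, 0.01, 0.96], "claw": -1}, {"slide": [-0.3, 22.2, 1.4], "angular": [-0.01, 0.01, 0.97], "claw": -1}, {"slide": [-0.0, 22.1, 1.4], "angular": [-0.01, 0.01, 0.96], "claw": -1}, {"slide": [0.3, 22.2, 1.5], "angular": [-0.01, 0.01, 0.97], "claw": -1}]
```

The handle end measures 84.7 mm from the TCP, against an expected 85, so the origin is 60 mm ahead. Moving over bolt 1.

{"api": "play_rows", "payload": {"increments": [{"slide": [-5,21.5,1.5],"angular": [0,0,1],"claw": -1},{"slide": [-5,21.5,1.5],"angular": [0,0,1],"claw": -1},{"slide": [-4.5,22,1.5],"angular": [0,0,1],"claw": -1},{"slide": [-4,22,1.5],"angular": [0,0,1],"claw": -1},{"slide": [-3.5,22,1.5],"angular": [0,0,1],"claw": -1},{"slide": [-3,22,1.5],"angular": [0,0,1],"claw": -1},{"slide": [-3,22,1.5],"angular": [0,0,1],"claw": -1},{"slide": [-2.5,22,1.5],"angular": [0,0,1],"claw": -1}]}}

```text
time: 8.0
ee_pos: [0.4941, -0.2129, 0.1866]
tcp_rot: [180.0, -0.1, 179.5]
wrist_force: [-0.6, 0.3, -2.7]
opening: 0.0191
grasp_force: 68.8
```

{"api": "play_rows", "payload": {"increments": [{"slide": [-2.5,22,1.5],"angular": [0,0,1],"claw": -1},{"slide": [-2,22,1.5],"angular": [0,0,1],"claw": -1},{"slide": [-1.5,22,1.5],"angular": [0,0,1],"claw": -1},{"slide": [-1,22,1.5],"angular": [0,0,1],"claw": -1},{"slide": [-1,22,1.5],"angular": [0,0,1],"claw": -1},{"slide": [-0.5,22,1.5],"angular": [0,0,0.5],"claw": -1},{"slide": [0,22,1.5],"angular": [0,0,0.5],"claw": -1},{"slide": [0,22,1.5],"angular": [0,0,0.5],"claw": -1}]}}

```text
time: 8.8
ee_pos: [0.5141, -0.0379, 0.1747]
tcp_rot: [-180.0, -0.1, 173.0]
wrist_force: [0.0, -0.0, -1.8]
opening: 0.0186
grasp_force: 68.8
```

{"api": "play_rows", "payload": {"increments": [{"slide": [0,0,15],"angular": [0,0,0],"claw": -1},{"slide": [0,0,15],"angular": [0,0,0],"claw": -1},{"slide": [0,0,0],"angular": [0,0,0],"claw": -1},{"slide": [0,0,0],"angular": [0,0,0],"claw": -1}]}}

```text
time: 9.2
ee_pos: [0.5141, -0.0395, 0.1453]
tcp_rot: [-180.0, -0.1, 173.0]
wrist_force: [0.6, -0.1, -1.4]
opening: 0.019
grasp_force: 68.7
```

Run:
```python
from h import *
o=bot.get_obs(); print(o['time'],o['ee_pos'],o['tcp_rot'],o['wrist_force'])
a,ci=shot('scene','s2'); b,cj=shot('top','t2')
f=lambda im,u,v:cv2.resize(im[v-50:v+50,u-50:u+50],(400,400),interpolation=cv2.INTER_CUBIC)
cv2.imwrite('pics/crop2.png',np.hstack([f(a,345,220),f(b,310,175)])[:,:,::-1])
```

```text
9.2 [ 0.51410403 -0.03948391  0.14534977] [-1.79986977e+02 -1.02794650e-01  1.72979869e+02] [ 0.63296754 -0.13773694 -1.41728809]
```

View pics/crop2.png

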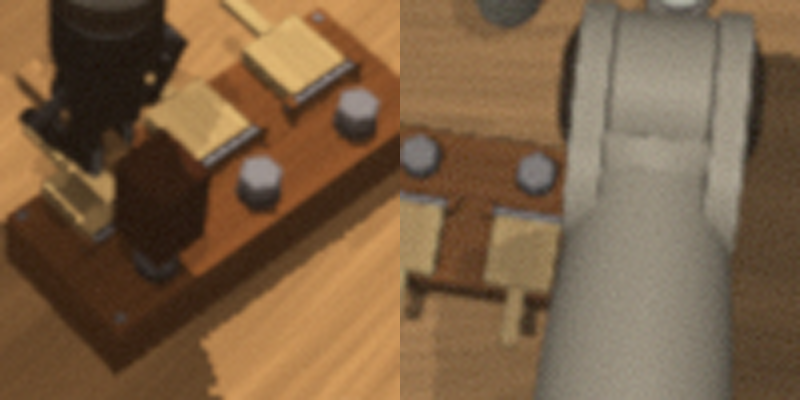

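The mallet head stands squarely above bolt 1, with the bolt visible just under it at (155,260). Tapping now.

{"api": "play_rows", "payload": {"increments": [{"slide": [0,0,6],"angular": [0,0,0],"claw": -1},{"slide": [0,0,6],"angular": [0,0,0],"claw": -1},{"slide": [0,0,4],"angular": [0,0,0],"claw": -1},{"slide": [0,0,1],"angular": [0,0,0],"claw": -1},{"slide": [0,0,1],"angular": [0,0,0],"claw": -1},{"slide": [0,0,0],"angular": [0,0,0],"claw": -1}]}}

```text
time: 9.9
ee_pos: [0.5147, -0.0388, 0.1283]
tcp_rot: [-180.0, 0.0, 173.0]
wrist_force: [-0.4, -0.1, -1.5]
opening: 0.0189
grasp_force: 68.7
```

{"api": "play_rows", "payload": {"increments": [{"slide": [0,0,1],"angular": [0,0,0],"claw": -1},{"slide": [0,0,1],"angular": [0,0,0],"claw": -1},{"slide": [0,0,0],"angular": [0,0,0],"claw": -1}]}}

```text
time: 10.2
ee_pos: [0.5147, -0.0388, 0.1263]
tcp_rot: [-180.0, 0.0, 173.0]
wrist_force: [-0.3, 0.3, -1.9]
opening: 0.0184
grasp_force: 68.7
```

{"api": "play_rows", "payload": {"increments": [{"slide": [0,0,1],"angular": [0,0,0],"claw": -1},{"slide": [0,0,1],"angular": [0,0,0],"claw": -1},{"slide": [0,0,0],"angular": [0,0,0],"claw": -1}]}}

```text
time: 10.5
ee_pos: [0.5148, -0.0388, 0.1244]
tcp_rot: [180.0, 0.0, 173.0]
wrist_force: [-0.2, 0.5, 0.3]
opening: 0.0192
grasp_force: 69.1
```

{"api": "play_rows", "payload": {"increments": [{"slide": [0,0,1],"angular": [0,0,0],"claw": -1},{"slide": [0,0,1],"angular": [0,0,0],"claw": -1},{"slide": [0,0,0],"angular": [0,0,0],"claw": -1}]}}

```text
time: 10.8
ee_pos: [0.5148, -0.0388, 0.1222]
tcp_rot: [180.0, 0.0, 173.0]
wrist_force: [-0.9, 0.3, 0.5]
opening: 0.0192
grasp_force: 69.1
```

{"api": "play_rows", "payload": {"increments": [{"slide": [0,0,1],"angular": [0,0,0],"claw": -1},{"slide": [0,0,1],"angular": [0,0,0],"claw": -1},{"slide": [0,0,0],"angular": [0,0,0],"claw": -1}]}}

```text
time: 11.1
ee_pos: [0.5148, -0.0388, 0.1201]
tcp_rot: [180.0, 0.0, 173.0]
wrist_force: [0.8, 0.3, -0.3]
opening: 0.0188
grasp_force: 69.1
```

{"api": "play_rows", "payload": {"increments": [{"slide": [0,0,1],"angular": [0,0,0],"claw": -1},{"slide": [0,0,1],"angular": [0,0,0],"claw": -1},{"slide": [0,0,0],"angular": [0,0,0],"claw": -1}]}}

```text
time: 11.4
ee_pos: [0.5148, -0.0388, 0.1181]
tcp_rot: [180.0, 0.0, 173.0]
wrist_force: [1.0, -0.1, -0.2]
opening: 0.0187
grasp_force: 69.1
```

Run:
```python
from h import *
a,ci=shot('scene','s3'); b=load('s2')[0]
f=lambda im,u,v:cv2.resize(im[v-50:v+50,u-50:u+50],(400,400),interpolation=cv2.INTER_CUBIC)
cv2.imwrite('pics/crop3.png',np.hstack([f(a,345,220),f(b,345,220)])[:,:,::-1])
```

```text
(no output)
```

View pics/crop3.png

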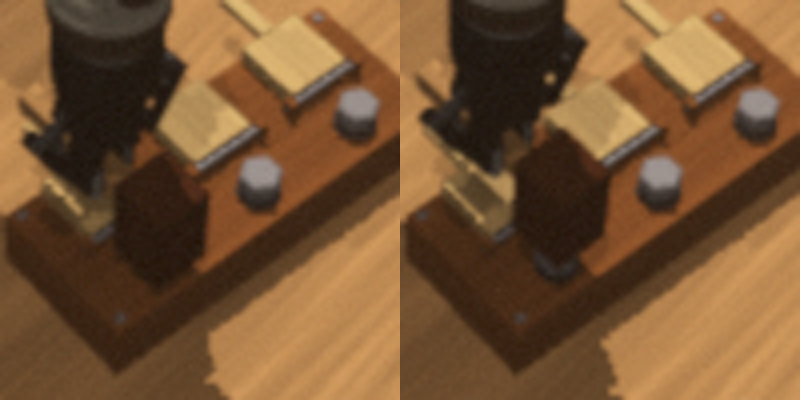

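The head has gone down about 8 mm past contact at a low, steady force. I'll go a little further: the force should jump if bolt 1 has bottomed out.

{"api": "play_rows", "payload": {"increments": [{"slide": [0,0,1],"angular": [0,0,0],"claw": -1},{"slide": [0,0,1],"angular": [0,0,0],"claw": -1},{"slide": [0,0,0],"angular": [0,0,0],"claw": -1}]}}

```text
time: 11.75
ee_pos: [0.5146, -0.0388, 0.1176]
tcp_rot: [180.0, 0.0, 173.0]
wrist_force: [-6.9, 1.1, 11.2]
opening: 0.0191
grasp_force: 70.9
```

{"api": "play_rows", "payload": {"increments": [{"slide": [0,0,1],"angular": [0,0,0],"claw": -1},{"slide": [0,0,0],"angular": [0,0,0],"claw": -1},{"slide": [0,0,0],"angular": [0,0,0],"claw": -1}]}}

```text
time: 12.05
ee_pos: [0.5145, -0.0388, 0.1174]
tcp_rot: [180.0, 0.1, 173.0]
wrist_force: [-9.6, 1.4, 17.4]
opening: 0.0187
grasp_force: 71.7
```

The force jumped, so bolt 1 has bottomed out after about 8 mm. I'll lift, check the bolt, then take the mallet back to its starting spot.

{"api": "play_rows", "payload": {"increments": [{"slide": [0,0,-5],"angular": [0,0,0],"claw": -1},{"slide": [0,0,-15],"angular": [0,0,0],"claw": -1},{"slide": [0,0,-25],"angular": [0,0,0],"claw": -1},{"slide": [0,0,-25],"angular": [0,0,0],"claw": -1},{"slide": [0,0,0],"angular": [0,0,0],"claw": -1},{"slide": [0,0,0],"angular": [0,0,0],"claw": -1}]}}

```text
time: 12.65
ee_pos: [0.515, -0.0389, 0.1853]
tcp_rot: [-180.0, 0.0, 173.0]
wrist_force: [-0.2, 0.1, -2.2]
opening: 0.0192
grasp_force: 68.9
```

Run:
```python
from h import *
from plan import *
o=bot.get_obs(); print(o['ee_pos'],o['tcp_rot'])
plan(o['ee_pos'],o['tcp_rot'],[.477,-.391,.18],[180,0,187.5],16,-1)
```

```text
[ 0.51495088 -0.0388606   0.18530823] [-1.79999233e+02  2.75619270e-02  1.73029535e+02]
[{"slide": [-0.3, -22.1, 0.3], "angular": [-0.0, 0.0, -0.9], "claw": -1}, {"slide": [0.0, -22.2, 0.4], "angular": [-0.0, 0.0, -0.91], "claw": -1}, {"slide": [0.4, -22.1, 0.3], "angular": [-0.0, 0.01, -0.9], "claw": -1}, {"slide": [0.7, -22.1, 0.3], "angular": [-0.0, -0.0, -0.91], "claw": -1}, {"slide": [1.1, -22.1, 0.4], "angular": [-0.0, -0.0, -0.9], "claw": -1}, {"slide": [1.4, -22.1, 0.3], "angular": [-0.0, 0.0, -0.91], "claw": -1}, {"slide": [1.8, -22.1, 0.3], "angular": [-0.0, 0.0, -0.9], "claw": -1}, {"slide": [2.1, -22.0, 0.4], "angular": [-0.0, 0.0, -0.91], "claw": -1}]
[{"slide": [2.5, -22.0, 0.3], "angular": [-0.0, 0.01, -0.9], "claw": -1}, {"slide": [2.8, -22.0, 0.3], "angular": [-0.0, -0.0, -0.9], "claw": -1}, {"slide": [3.2, -21.9, 0.4], "angular": [-0.0, -0.0, -0.91], "claw": -1}, {"slide": [3.5, -21.8, 0.3], "angular": [-0.0, 0.0, -0.9], "claw": -1}, {"slide": [3.9, -21.8, 0.3], "angular": [-0.0, 0.0, -0.91], "claw": -1}, {"slide": [4.2, -21.8, 0.4], "angular": [-0.0, 0.0, -0.9], "claw": -1}, {"slide": [4.5, -21.6, 0.3], "angular": [-0.0, 0.01, -0.91], "claw": -1}, {"slide": [4.9, -21.6, 0.3], "angular": [-0.0, -0.0, -0.9], "claw": -1}]
```

{"api": "play_rows", "payload": {"increments": [{"slide": [0,-22,0.5],"angular": [0,0,-0.9],"claw": -1},{"slide": [0,-22,0.5],"angular": [0,0,-0.9],"claw": -1},{"slide": [0.5,-22,0.5],"angular": [0,0,-0.9],"claw": -1},{"slide": [0.5,-22,0.5],"angular": [0,0,-0.9],"claw": -1},{"slide": [1,-22,0.5],"angular": [0,0,-0.9],"claw": -1},{"slide": [1.5,-22,0.5],"angular": [0,0,-0.9],"claw": -1},{"slide": [2,-22,0.5],"angular": [0,0,-0.9],"claw": -1},{"slide": [2,-22,0.5],"angular": [0,0,-0.9],"claw": -1}]}}

```text
time: 13.45
ee_pos: [0.4947, -0.2147, 0.1795]
tcp_rot: [179.9, -0.1, -179.7]
wrist_force: [-0.2, -0.8, -2.5]
opening: 0.0192
grasp_force: 68.7
```

Run:
```python
from h import *
a,ci=shot('scene','s4')
cv2.imwrite('pics/crop4.png',cv2.resize(a[160:310,230:430],(800,600),interpolation=cv2.INTER_CUBIC)[:,:,::-1])
```

```text
(no output)
```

View pics/crop4.png

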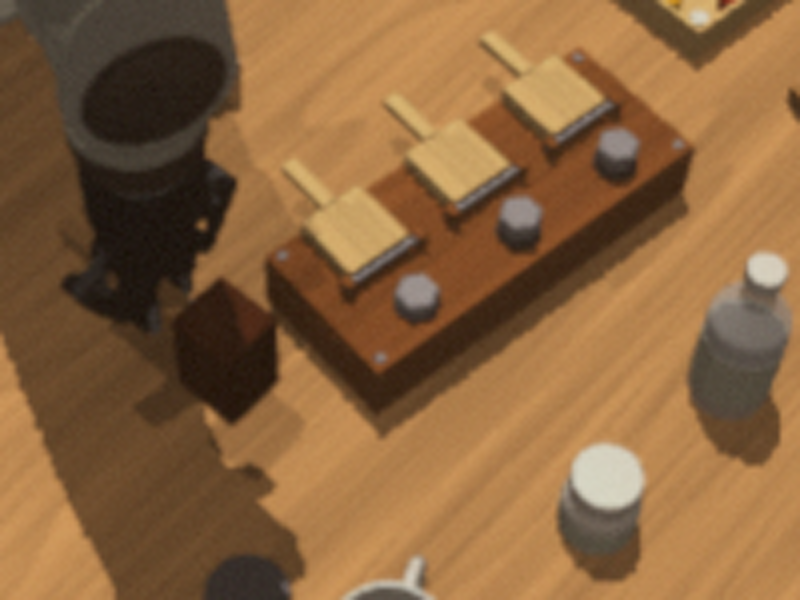

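{"api": "play_rows", "payload": {"increments": [{"slide": [2.5,-22,0.5],"angular": [0,0,-0.9],"claw": -1},{"slide": [3,-22,0.5],"angular": [0,0,-0.9],"claw": -1},{"slide": [3,-22,0.5],"angular": [0,0,-0.9],"claw": -1},{"slide": [3.5,-22,0.5],"angular": [0,0,-0.9],"claw": -1},{"slide": [4,-22,0.5],"angular": [0,0,-0.9],"claw": -1},{"slide": [4,-22,0.5],"angular": [0,0,-0.9],"claw": -1},{"slide": [4.5,-21.5,0.5],"angular": [0,0,-0.9],"claw": -1},{"slide": [5,-21.5,0],"angular": [0,0,-0.9],"claw": -1}]}}

```text
time: 14.3
ee_pos: [0.4758, -0.391, 0.1758]
tcp_rot: [179.9, -0.1, -172.5]
wrist_force: [0.0, 0.1, -3.0]
opening: 0.0191
grasp_force: 68.9
```

{"api": "play_rows", "payload": {"increments": [{"slide": [0,0,20],"angular": [0,0,0],"claw": -1},{"slide": [0,0,30],"angular": [0,0,0],"claw": -1},{"slide": [0,0,30],"angular": [0,0,0],"claw": -1},{"slide": [0,0,25],"angular": [0,0,0],"claw": -1},{"slide": [0,0,15],"angular": [0,0,0],"claw": -1},{"slide": [0,0,5],"angular": [0,0,0],"claw": -1},{"slide": [0,0,0],"angular": [0,0,0],"claw": -1},{"slide": [0,0,0],"angular": [0,0,0],"claw": -1}]}}

```text
time: 15.1
ee_pos: [0.4769, -0.3909, 0.054]
tcp_rot: [-179.9, 0.1, -172.6]
wrist_force: [-0.9, -0.7, -2.4]
opening: 0.0188
grasp_force: 69.0
```

Bolt 1 (crop 417,297) sits clearly lower than bolts 2 and 3, and all the caps are shut. Now I set the mallet down gently.

{"api": "play_rows", "payload": {"increments": [{"slide": [0,0,4],"angular": [0,0,0],"claw": -1},{"slide": [0,0,4],"angular": [0,0,0],"claw": -1},{"slide": [0,0,2],"angular": [0,0,0],"claw": -1},{"slide": [0,0,1],"angular": [0,0,0],"claw": -1},{"slide": [0,0,0],"angular": [0,0,0],"claw": -1},{"slide": [0,0,0],"angular": [0,0,0],"claw": -1}]}}

```text
time: 15.7
ee_pos: [0.4764, -0.3906, 0.0419]
tcp_rot: [-180.0, 0.0, -172.6]
wrist_force: [-0.5, -0.9, -2.1]
opening: 0.0193
grasp_force: 69.0
```

{"api": "play_rows", "payload": {"increments": [{"slide": [0,0,1],"angular": [0,0,0],"claw": -1},{"slide": [0,0,1],"angular": [0,0,0],"claw": -1},{"slide": [0,0,0],"angular": [0,0,0],"claw": -1},{"slide": [0,0,0],"angular": [0,0,0],"claw": -1}]}}

```text
time: 16.1
ee_pos: [0.4764, -0.3908, 0.0411]
tcp_rot: [-180.0, 0.0, -172.6]
wrist_force: [-3.5, 2.5, 7.3]
opening: 0.0191
grasp_force: 70.5
```

{"api": "play_rows", "payload": {"increments": [{"slide": [0,0,0],"angular": [0,0,0],"claw": -0.4},{"slide": [0,0,0],"angular": [0,0,0],"claw": 0},{"slide": [0,0,0],"angular": [0,0,0],"claw": 0.5},{"slide": [0,0,0],"angular": [0,0,0],"claw": 1},{"slide": [0,0,0],"angular": [0,0,0],"claw": 1},{"slide": [0,0,0],"angular": [0,0,0],"claw": 1},{"slide": [0,0,0],"angular": [0,0,0],"claw": 1},{"slide": [0,0,0],"angular": [0,0,0],"claw": 1}]}}

```text
time: 16.9
ee_pos: [0.4763, -0.3906, 0.0397]
tcp_rot: [180.0, -0.0, -172.6]
wrist_force: [0.2, 0.4, 0.3]
opening: 0.0852
grasp_force: 0.0
```

{"api": "play_rows", "payload": {"increments": [{"slide": [0,0,-10],"angular": [0,0,0],"claw": 1},{"slide": [0,0,-30],"angular": [0,0,0],"claw": 1},{"slide": [0,0,-40],"angular": [0,0,0],"claw": 1},{"slide": [0,0,-40],"angular": [0,0,0],"claw": 1},{"slide": [0,0,-40],"angular": [0,0,0],"claw": 1},{"slide": [0,0,0],"angular": [0,0,0],"claw": 1}]}}

```text
time: 17.5
ee_pos: [0.4777, -0.3917, 0.2072]
tcp_rot: [-179.6, 0.4, -172.6]
wrist_force: [0.3, -0.1, 0.3]
opening: 0.0854
grasp_force: 0.0
```

Run:
```python
from h import *
from plan import *
a,_=shot('scene','s5'); o=bot.get_obs(); print(o['ee_pos'],o['tcp_rot'])
d=cv2.absdiff(a,load('scene0')[0]).max(2)[285:330,190:260]; print('mallet region diff',(d>40).sum())
al=25; S=Ro.from_euler('z',-7.9,degrees=True)
def tool(al): # tool axes in world: y along stand y-, z=(sin,0,-cos)
    z=[np.sin(np.radians(al)),0,-np.cos(np.radians(al))]; y=[0,1,0]; x=np.cross(y,z)
    return S*Ro.from_matrix(np.array([x,y,z]).T)
T=tool(al); r=T.as_euler('xyz',degrees=True); print(r, T.apply([0,0,1]))
tip=np.array([.4426,-.0295,.072]); p1=tip-T.apply([0,0,.08]); print(p1)
plan(o['ee_pos'],o['tcp_rot'],p1,r,16,1)
```

```text
[ 0.47730463 -0.3913369   0.20397035] [-179.74119414    0.24340843 -172.5671365 ]
mallet region diff 994
[-180.    25.   172.1] [ 0.41860739 -0.05808658 -0.90630779]
[ 0.40911141 -0.02485307  0.14450462]
[{"slide": [1.3, 23.3, 3.6], "angular": [0.2, -1.54, 0.95], "claw": 1}, {"slide": [1.7, 23.2, 3.5], "angular": [0.19, -1.53, 0.94], "claw": 1}, {"slide": [2.3, 23.3, 3.3], "angular": [0.2, -1.54, 0.95], "claw": 1}, {"slide": [2.7, 23.2, 3.2], "angular": [0.19, -1.53, 0.94], "claw": 1}, {"slide": [3.2, 23.2, 3.1], "angular": [0.2, -1.54, 0.95], "claw": 1}, {"slide": [3.6, 23.1, 2.9], "angular": [0.19, -1.53, 0.95], "claw": 1}, {"slide": [4.1, 23.1, 2.7], "angular": [0.2, -1.54, 0.94], "claw": 1}, {"slide": [4.5, 23.0, 2.5], "angular": [0.19, -1.54, 0.95], "claw": 1}]
[{"slide": [5.0, 23.0, 2.3], "angular": [0.2, -1.53, 0.94], "claw": 1}, {"slide": [5.4, 22.8, 2.1], "angular": [0.19, -1.54, 0.95], "claw": 1}, {"slide": [5.9, 22.8, 1.8], "angular": [0.2, -1.53, 0.95], "claw": 1}, {"slide": [6.2, 22.7, 1.6], "angular": [0.19, -1.54, 0.94], "claw": 1}, {"slide": [6.7, 22.6, 1.4], "angular": [0.2, -1.54, 0.95], "claw": 1}, {"slide": [7.1, 22.5, 1.1], "angular": [0.19, -1.53, 0.94], "claw": 1}, {"slide": [7.5, 22.3, 0.8], "angular": [0.2, -1.54, 0.95], "claw": 1}, {"slide": [7.9, 22.3, 0.5], "angular": [0.19, -1.53, 0.94], "claw": 1}]
```

{"api": "play_rows", "payload": {"increments": [{"slide": [1.5,23,3.5],"angular": [0.2,-1.5,0.95],"claw": 1},{"slide": [1.5,23,3.5],"angular": [0.2,-1.5,0.95],"claw": 1},{"slide": [2.5,23,3.5],"angular": [0.2,-1.5,0.95],"claw": 1},{"slide": [2.5,23,3],"angular": [0.2,-1.5,0.95],"claw": 1},{"slide": [3,23,3],"angular": [0.2,-1.5,0.95],"claw": 1},{"slide": [3.5,23,3],"angular": [0.2,-1.5,0.95],"claw": 1},{"slide": [4,23,2.5],"angular": [0.2,-1.5,0.95],"claw": 1},{"slide": [4.5,23,2.5],"angular": [0.2,-1.5,0.95],"claw": 1}]}}

```text
time: 18.35
ee_pos: [0.442, -0.2076, 0.1704]
tcp_rot: [-179.2, 12.1, 179.8]
wrist_force: [-0.0, 0.8, -0.1]
opening: 0.0851
grasp_force: 0.0
```

{"api": "play_rows", "payload": {"increments": [{"slide": [5,23,2.5],"angular": [0.2,-1.5,0.95],"claw": 0.3},{"slide": [5.5,23,2],"angular": [0.2,-1.5,0.95],"claw": 0.3},{"slide": [6,23,2],"angular": [0.2,-1.5,0.95],"claw": 0.3},{"slide": [6,23,1.5],"angular": [0.2,-1.5,0.95],"claw": 0.3},{"slide": [6.5,22.5,1.5],"angular": [0.2,-1.5,0.95],"claw": 0.3},{"slide": [7,22.5,1],"angular": [0.2,-1.5,0.95],"claw": 0.3},{"slide": [7.5,22.5,1],"angular": [0.2,-1.5,0.95],"claw": 0.3},{"slide": [8,22,0.5],"angular": [0.2,-1.5,0.95],"claw": 0.3}]}}

```text
time: 19.15
ee_pos: [0.4079, -0.024, 0.1413]
tcp_rot: [179.9, 24.2, 171.9]
wrist_force: [0.3, 1.1, -0.2]
opening: 0.0557
grasp_force: 0.0
```

{"api": "play_rows", "payload": {"increments": [{"slide": [0,0,0],"angular": [0,0,0],"claw": 0.3},{"slide": [0,0,0],"angular": [0,0,0],"claw": 0.3},{"slide": [0,0,0],"angular": [0,0,0],"claw": 0.3}]}}

```text
time: 19.45
ee_pos: [0.4087, -0.0251, 0.1422]
tcp_rot: [180.0, 24.1, 172.0]
wrist_force: [-0.5, 0.4, -0.6]
opening: 0.0557
grasp_force: 0.0
```

Run:
```python
from h import *
o=bot.get_obs(); print(o['time'],o['ee_pos'],o['tcp_rot'])
w,_=shot('wrist','w6'); s,_=shot('scene','s6')
cv2.imwrite('pics/crop6.png',np.hstack([w[:, 60:560],cv2.resize(s[270:340,180:270],(300,400))])[:,:,::-1])
```

```text
19.45 [ 0.40871356 -0.0251447   0.14218837] [179.96138221  24.11971102 171.99094486]
```

View pics/crop6.png

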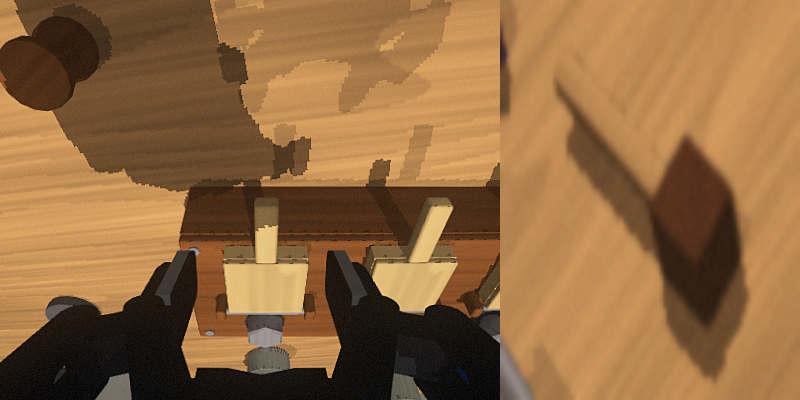

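The mallet is upright on the table. In the wrist view tongue 1 runs from the cap edge at (325,262) to its tip at (327,200) in full-image pixels. The fingers straddle it.

Run:
```python
from h import *
from plan import *
_,w=load('w6'); p=onz(w,[(325,262),(327,199)],.077); print(p,np.linalg.norm(p[0]-p[1]))
t=p[0]+(p[1]-p[0])*(33/50); t[2]=.072; print(t)
o=bot.get_obs(); R=Ro.from_euler('xyz',o['tcp_rot'],degrees=True); print('tool slide mm',R.inv().apply(t-o['ee_pos'])*1000)
k=np.array([.4426,-.0295,.072]); print(R.inv().apply(k-o['ee_pos'])*1000)
```

```text
[[ 0.47227622 -0.03142031  0.077     ]
 [ 0.41915313 -0.02327985  0.077     ]] 0.05374318585147171
[ 0.43721498 -0.02604761  0.072     ]
tool slide mm [ 2.90006677  3.29147871 75.61255886]
[-2.40873177  0.62714983 77.98646708]
```

{"api": "play_rows", "payload": {"increments": [{"slide": [0,1,20],"angular": [0,0,0],"claw": 0.3},{"slide": [0,1,20],"angular": [0,0,0],"claw": 0.3},{"slide": [0,0,20],"angular": [0,0,0],"claw": 0.3},{"slide": [0,0,12],"angular": [0,0,0],"claw": 0.3},{"slide": [0,0,5],"angular": [0,0,0],"claw": 0.3},{"slide": [0,0,0],"angular": [0,0,0],"claw": 0.3},{"slide": [0,0,0],"angular": [0,0,0],"claw": 0.3}], "squeeze": 30}}

```text
time: 20.25
ee_pos: [0.4403, -0.0272, 0.0727]
tcp_rot: [179.9, 24.2, 172.0]
wrist_force: [-0.5, -0.7, -0.1]
opening: 0.0558
grasp_force: 0.0
```

{"api": "play_rows", "payload": {"increments": [{"slide": [0,0,0],"angular": [0,0,0],"claw": 0},{"slide": [0,0,0],"angular": [0,0,0],"claw": -0.4},{"slide": [0,0,0],"angular": [0,0,0],"claw": -0.7},{"slide": [0,0,0],"angular": [0,0,0],"claw": -1},{"slide": [0,0,0],"angular": [0,0,0],"claw": -1},{"slide": [0,0,0],"angular": [0,0,0],"claw": -1},{"slide": [0,0,0],"angular": [0,0,0],"claw": -1}]}}

```text
time: 20.95
ee_pos: [0.4403, -0.0267, 0.0724]
tcp_rot: [179.9, 24.2, 172.0]
wrist_force: [-2.6, 4.5, 4.4]
opening: 0.0131
grasp_force: 32.1
```

Run:
```python
from h import *
o=bot.get_obs(); print(o['time'],o['ee_pos'],o['tcp_rot'],o['wrist_force'],o['opening'],o['grasp_force'])
from plan import *
# rotate tool+tcp about hinge line through H along stand y
H=np.array([.5360,-.0415,.072]); ax=Ro.from_euler('z',-7.9,degrees=True).apply([0,1,0])
R=Ro.from_euler('xyz',o['tcp_rot'],degrees=True); p=o['ee_pos']
print('r', np.linalg.norm((p-H)-ax*((p-H)@ax)))
print(R.inv().apply(ax), R.inv().apply(H-p)*1000)
n=20
for i in range(n):
    q=Ro.from_rotvec(ax*2.5,degrees=True); pn=H+q.apply(p-H); Rn=q*R
    if i in(0,1,19): print(R.inv().apply(pn-p)*1000,(R.inv()*Rn).as_rotvec(degrees=True))
    p,R=pn,Rn
```

```text
20.95 [ 0.44027717 -0.02665072  0.07243052] [179.89424401  24.17222605 172.01434521] [-2.56513088  4.54196301  4.44843355] 0.013139902425083354 32.074411511421204
r 0.09685628150941644
[0.00136388 0.99999831 0.00123363] [-88.18865317  -1.48090292  40.05141243]
[-1.83102885  0.00719562 -3.80851853] [0.00340969 2.49999577 0.00308408]
[-1.83102885  0.00719562 -3.80851853] [0.00340969 2.49999577 0.00308408]
[-1.83102885  0.00719562 -3.80851853] [0.00340969 2.49999577 0.00308408]
```

Tongue 1 is pinched at 13 mm. Lifting along the hinge arc, where every row has the same twist.

{"api": "play_rows", "payload": {"increments": [{"slide": [-1.8,0,-3.8],"angular": [0,2.5,0],"claw": -1},{"slide": [-1.8,0,-3.8],"angular": [0,2.5,0],"claw": -1},{"slide": [-1.8,0,-3.8],"angular": [0,2.5,0],"claw": -1},{"slide": [-1.8,0,-3.8],"angular": [0,2.5,0],"claw": -1},{"slide": [-1.8,0,-3.8],"angular": [0,2.5,0],"claw": -1},{"slide": [-1.8,0,-3.8],"angular": [0,2.5,0],"claw": -1}]}}

```text
time: 21.55
ee_pos: [0.4435, -0.0271, 0.0972]
tcp_rot: [179.9, 9.1, 172.0]
wrist_force: [-1.8, 4.6, 1.6]
opening: 0.0132
grasp_force: 31.5
```

{"api": "play_rows", "payload": {"increments": [{"slide": [-1.8,0,-3.8],"angular": [0,2.5,0],"claw": -1},{"slide": [-1.8,0,-3.8],"angular": [0,2.5,0],"claw": -1},{"slide": [-1.8,0,-3.8],"angular": [0,2.5,0],"claw": -1},{"slide": [-1.8,0,-3.8],"angular": [0,2.5,0],"claw": -1},{"slide": [-1.8,0,-3.8],"angular": [0,2.5,0],"claw": -1},{"slide": [-1.8,0,-3.8],"angular": [0,2.5,0],"claw": -1}]}}

```text
time: 22.15
ee_pos: [0.4531, -0.0284, 0.1205]
tcp_rot: [179.9, -5.9, 172.0]
wrist_force: [-1.6, 4.0, 3.2]
opening: 0.0134
grasp_force: 31.6
```

{"api": "play_rows", "payload": {"increments": [{"slide": [-1.8,0,-3.8],"angular": [0,2.5,0],"claw": -1},{"slide": [-1.8,0,-3.8],"angular": [0,2.5,0],"claw": -1},{"slide": [-1.8,0,-3.8],"angular": [0,2.5,0],"claw": -1},{"slide": [-1.8,0,-3.8],"angular": [0,2.5,0],"claw": -1},{"slide": [-1.8,0,-3.8],"angular": [0,2.5,0],"claw": -1},{"slide": [-1.8,0,-3.8],"angular": [0,2.5,0],"claw": -1},{"slide": [-1.8,0,-3.8],"angular": [0,2.5,0],"claw": -1},{"slide": [-1.8,0,-3.8],"angular": [0,2.5,0],"claw": -1}]}}

```text
time: 22.95
ee_pos: [0.4744, -0.0314, 0.1463]
tcp_rot: [179.9, -25.9, 172.1]
wrist_force: [-1.4, 5.2, 5.2]
opening: 0.0133
grasp_force: 31.8
```

{"api": "play_rows", "payload": {"increments": [{"slide": [0,0,0],"angular": [0,0,0],"claw": -1},{"slide": [0,0,0],"angular": [0,0,0],"claw": -1},{"slide": [0,0,0],"angular": [0,0,0],"claw": -1},{"slide": [0,0,0],"angular": [0,0,0],"claw": -1},{"slide": [0,0,0],"angular": [0,0,0],"claw": -1}]}}

```text
time: 23.45
ee_pos: [0.4742, -0.0314, 0.146]
tcp_rot: [179.9, -25.9, 172.1]
wrist_force: [-0.7, 4.8, 3.9]
opening: 0.0132
grasp_force: 31.7
```

Run:
```python
from h import *
s,_=shot('scene','s7')
cv2.imwrite('pics/crop7.png',cv2.resize(s[150:350,180:440],(780,600),interpolation=cv2.INTER_CUBIC)[:,:,::-1])
```

```text
(no output)
```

View pics/crop7.png

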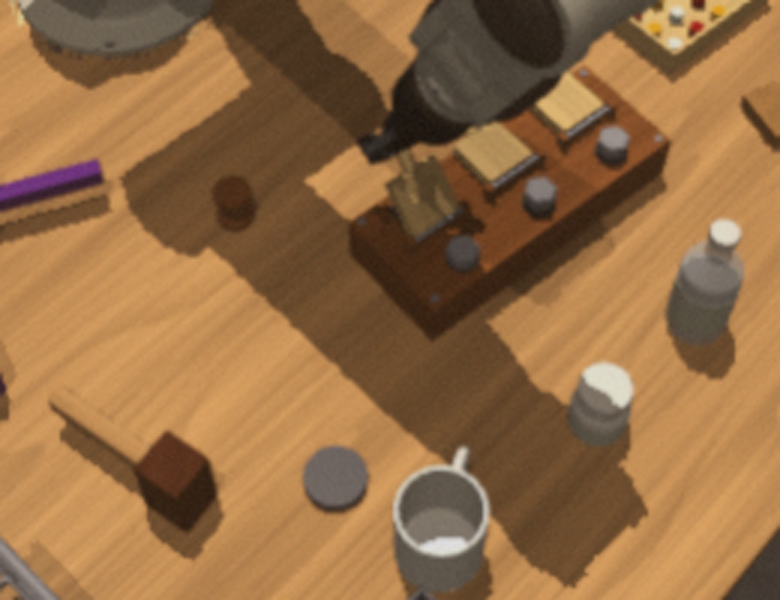

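Cap 1 at (425,200) stands open about 50° in the grip. Caps 2 and 3 are shut, bolt 1 is down, and the mallet is upright on the table at (175,480). Handing in.

```bash
python3 -c "
from workcell import bot
print(bot.job_done())"
```

```text
the job is handed in; nothing more can be done
None
```

I handed the job in at about 23.5 s of the 64 s: bolt 1 was the loose one and sank about 8 mm, the mallet is back upright on the table, and cap 1 is held open at about 50° with caps 2 and 3 shut (no verdict was returned).

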